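# Set out two hose-crimping jobs at their die sets

### The arm

A 6-joint arm with a two-finger parallel gripper is mounted at the origin on the work surface. World frame = base frame: x ahead of the robot, y to its left, z up, the work surface at z = 0. Lengths are in m, angles in rad, forces in N, time in s.
With the tool pointing down it reaches from about 0.375 to 0.9 m from the base axis. Payload 3.1 kg.
Tool frame: the origin (TCP) lies midway between the tips of the shut fingers; the grasp point (between the pads) lies 19 mm behind it; x points along the fingers, z is the direction in which the jaws open and shut, and the axes are right-handed (so a half turn about x gives the same grasp; the last joint's range is limited). The gripper opens to 87 mm and grips with 3 to 60 N. Pads are 19 mm wide; open, the fingers measure 117 mm over their backs; the gripper's body (75 mm by 190 mm) begins 51 mm behind the grasp point.
Start: joints at [-1.286, 0.527, 1.433, -0, 1.181, -0.178], TCP at [0.28, -0.559, 0.223] pointing down, gripper open.
Joint ranges: [-3.08, 3.08], [-0.75, 2.2], [0.22, 2.44], [-1.43, 4.57], [0, 2.65], [-2.85, 2.85]. Speed limits (rad/s): [2.79, 2.79, 3.14, 3.14, 3.14, 3.14].

### API

Orientations are given as a unit quaternion [w, x, y, z].
In Python, from plant import * gives the robot as it stands. The module is installed in compiled form; this text tells all that it offers. Calls block until the motion is done:
- movep(position, orientation): joint-space move of the TCP to a pose.
- move_straight(position, speed=0.15, rot=None, threshold=None): straight line of the TCP; rot=None keeps the orientation; speed is the mean speed in m/s. With threshold (N) it stops when the force on the tool has changed by that much, and returns True; else False.
- movej(angles): joint-space move.
- move_gripper(opening, squeeze=None): finger opening in m; squeeze is the grip in N (None keeps the last); returns when the fingers have stopped.
- dwell(seconds).
- inverse_kinematics(position, orientation): joint angles nearest the present ones, or None.
- snapshot(name): name is "side" or "top" or "wrist"; returns the picture (384x512x3 uint8, red, green, blue); there is no depth.
- get_calibration(name): a dict with "intrinsics" (3x3 intrinsics, pixels), "world_to_cam" (4x4, takes a point from world to camera coordinates); the wrist camera has in their place "T_tool_cam" (4x4, takes a point from camera to tool coordinates, whose origin is the TCP and whose axes are the tool frame's). Camera axes: x right, y down, z forward; pixel columns grow to the right and rows downward; lengths in m; the calibration is good to about 2 mm. The wrist camera is an equidistant fisheye: a pixel r from the principal point sees the ray r / f radians off the axis. A picture is of the moment at which its call begins: read the wrist's pose just before it. get_calibration takes no time and is no camera call.
A pose or a line that the arm cannot do raises Unreachable and nothing moves.
- finish_job(): hands the job in, once; it reports no verdict.
Readings, each from a call of its own:
- current_time_s(): time.
- current_joint_positions(): joint angles.
- current_joint_vel(): joint speeds.
- current_tau(): joint torques, N m.
- current_tool_pos(): TCP position.
- current_eef_rot(): TCP orientation.
- current_contact_force(): force on the tool from outside, world axes, zero at the start.
- current_torque(): the same for the moment, N m.
- current_width(): finger opening in m.
Only numpy, scipy, OpenCV 4.12 (cv2) and the standard library are available. Lean on these libraries where they do the work, as an engineer would, in place of code of your own. Each camera call takes 0.05 s, during which the arm holds its last target. There are 200 camera calls.

### The job

Set out the two crimping jobs: in the middle of the empty front half of each tray, in front of the dies, stand the hose fitting of that size upright on its nut (large fitting with the large dies, small with the small), and slip its own ferrule down over the tail until it sits on the nut. The large job is pressed first, so put the die-change tool on top of the large die set, spigot in the bore and disc flat on the dies. Leave the tee, the spanner and the caliper where they lie.

Things in the scene. Friction and masses are not known exactly. Their poses are not given: they have to be found in the camera images.
- large_dies: Fixed job tray 230 (own x) x 130 mm, floor 3, rim 10 mm high, with the LARGE die set: ring of 8 dark steel segments, 108 mm across, top 63 mm above the bench, bore 48 mm. Origin: centre of tray underside; +x runs from the empty front half (robot's side) to the dies. Dies' axis at x +52 mm, y 0; middle of the empty half at x -58 mm, y 0. Turned up to 15 deg; the two trays may swap sides.
- small_dies: Fixed job tray with the SMALL die set: same tray, axes and offsets (floor 3 mm thick, dies' axis at own x +52 mm, middle of the empty front half at x -58 mm, y 0); its ring of 8 die segments is 84 mm across, top 53 mm above the bench, bore 32 mm. Origin: centre of the tray's underside, on the bench.
- large_fitting: Large steel hose fitting standing on its hexagon nut, barbed round tail up. Nut 46 mm across flats (53 over corners), 30 mm tall; tail 26 mm diameter from 30 to 88 mm height (collar of 30 mm diameter on its lowest 4 mm). 0.45 kg. Origin: centre of the nut's underside; z up along the tail.
- small_fitting: Small steel hose fitting of the same form, tail up. Nut 32 mm across flats (37 over corners), 24 mm tall; tail 16 mm diameter from 24 to 74 mm height (collar of 20 mm diameter on its lowest 4 mm). 0.2 kg. Origin: centre of the nut's underside; z up along the tail.
- large_ferrule: Large ferrule: steel sleeve open at both ends, standing upright; 46 mm outside, bore 38 mm, 50 mm tall, 0.2 kg. Either end may be up. Seated over the large fitting's tail its lower end rests on the nut, 30 mm above the nut's underside. Origin: centre of its lower end as it stands at the start; z along its axis.
- small_ferrule: Small ferrule: the same kind of sleeve, 32 mm outside, bore 26 mm, 42 mm tall, 0.09 kg. Seated over the small fitting's tail its lower end rests on the nut, 24 mm above the nut's underside. Origin: centre of its lower end as it stands at the start; z along its axis.
- die_tool: Die-change tool: metal disc 76 mm across, 10 mm thick, with an upright black handle (28 mm diameter, from 18 to 72 mm height) and beneath it a centring spigot 8 mm long, tapering from 42 to 36 mm at its foot, on which it stands. 0.4 kg. Seated on the large dies its origin is 55 mm above the bench. Origin: centre of the spigot's foot; z up along the handle.
- tee: Bystander: steel tee adapter lying flat among the parts, 74 mm long, 35 mm high. Origin: centre of its underside. To be left alone.
- spanner: Bystander: double open-ended spanner lying flat between the two rows of parts, about 200 mm long, 35 wide, 7 thick, roughly along world y. Origin: its middle, on the bench. To be left alone.
- caliper: Bystander: digital caliper lying flat beyond the parts, 235 mm long, 12 mm thick, roughly along world y. Origin: middle of its beam, on the bench. To be left alone.
Mind the look-alikes: they are no part of the job. Leave any pink or red look-alike of the large_fitting alone. Leave any yellow look-alike of the small_ferrule alone.

How it is judged:
By the outcome, as a careful person would: the job done as asked, in the order asked, and still so for the second after the job is handed in, with the robot touching nothing.
It also fails if it takes over 138 s, if anything falls off the work surface, if the arm or the gripper's body presses on something with over 40 N, if the wrist force passes 120 N, or if a joint passes its speed limit or range.

## Working session

There is one attempt and no reset: what is moved stays moved. The work goes in short steps, each a Python script; the robot and the scene stay as the last script left them, time stands still between calls to the robot, and variables do not carry over. Pictures are saved under pics/ and viewed, about 12 in all and at most 16, crops included, and the job is handed in when it is done.

```bash
mkdir -p pics
python3 - <<'E'
from plant import *
import cv2,numpy as np
np.set_printoptions(precision=4,suppress=True)
for n in("top","side"):
    im=snapshot(n); cv2.imwrite(f"pics/{n}0.png",cv2.resize(im[:,:,::-1],(800,600),interpolation=cv2.INTER_CUBIC)); 
    c=get_calibration(n); print(n,c)
    np.save(f"pics/{n}0.npy",im)
print(get_calibration("wrist"),current_eef_rot(),current_time_s(),current_width())
E
```

```text
top {'intrinsics': array([[395.4987,   0.    , 257.6466],
       [  0.    , 395.4987, 195.3469],
       [  0.    ,   0.    ,   1.    ]]), 'world_to_cam': array([[-0.0298, -0.9996,  0.0015,  0.0161],
       [-0.9976,  0.0296, -0.0629,  0.5444],
       [ 0.0628, -0.0034, -0.998 ,  0.8427],
       [ 0.    ,  0.    ,  0.    ,  1.    ]])}
side {'intrinsics': array([[476.1153,   0.    , 262.9151],
       [  0.    , 476.1153, 185.2804],
       [  0.    ,   0.    ,   1.    ]]), 'world_to_cam': array([[ 0.9999,  0.012 ,  0.0003, -0.5386],
       [ 0.0093, -0.7607, -0.6491,  0.0248],
       [-0.0076,  0.649 , -0.7607,  1.1221],
       [ 0.    ,  0.    ,  0.    ,  1.    ]])}
{'intrinsics': array([[297.3186,   0.    , 261.3011],
       [  0.    , 297.3186, 188.5269],
       [  0.    ,   0.    ,   1.    ]]), 'T_tool_cam': array([[ 0.0011, -0.247 ,  0.969 , -0.1618],
       [ 0.0005, -0.969 , -0.247 ,  0.0676],
       [ 1.    ,  0.0007, -0.0009, -0.0002],
       [ 0.    ,  0.    ,  0.    ,  1.    ]])} [ 0.601   0.3722  0.602  -0.3713] 0.1 0.08702934968792962
```

View pics/top0.png

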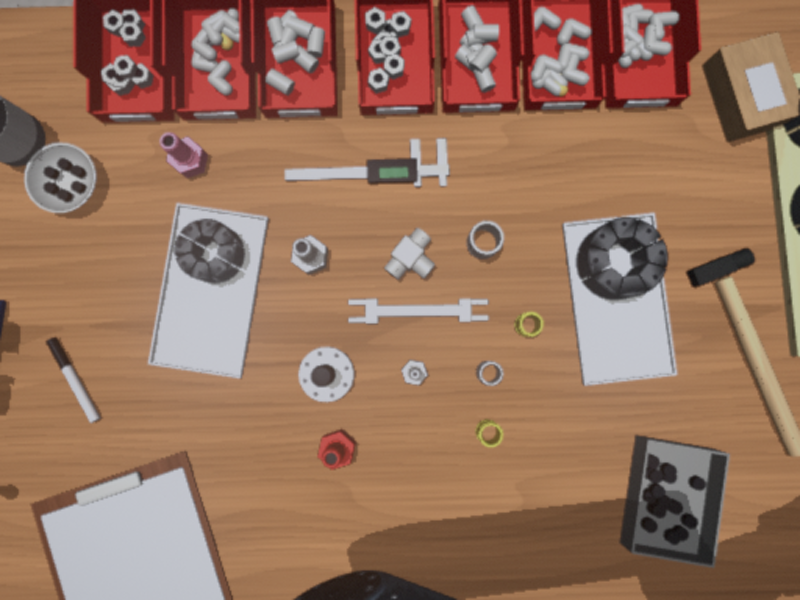

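View pics/side0.png

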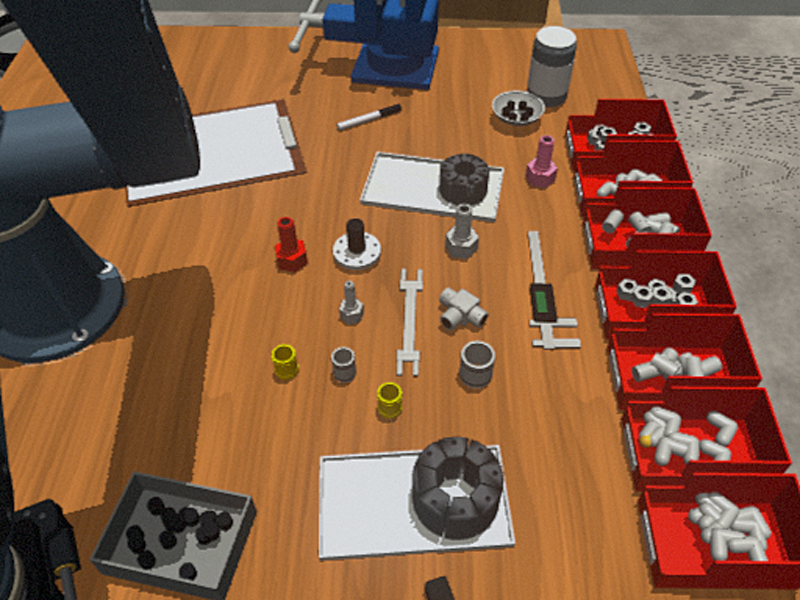

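Top view (800×600 px), with what could be mistaken for each target:
- **Large fitting:** steel (309,254). Look-alikes are pink (185,153) and red (337,452).
- **Small fitting:** (414,373).
- **Small ferrule:** steel (490,373). Look-alikes are yellow (530,324) and yellow (490,434).
- **Large ferrule:** (486,240).
- **Die tool:** (326,373).
- **Small dies:** left (210,250).
- **Large dies:** right (622,260).

Next I'll check the choices in one sheet of close crops and measure them.

```bash
cat > h.py <<'E'
from plant import *
import cv2,numpy as np
from scipy.spatial.transform import Rotation as Rn
np.set_printoptions(precision=4,suppress=True)
def pix2w(name,uv,z):
    "pixel (native) of a fixed camera -> world point at height z"
    c=get_calibration(name);T=c["world_to_cam"];R,t=T[:3,:3],T[:3,3]
    o=-R.T@t; d=R.T@np.linalg.solve(c["intrinsics"],[uv[0],uv[1],1.])
    return o+d*(z-o[2])/d[2]
def down(a):
    "tool down, jaws along world angle a; quaternion wxyz"
    x=np.array([0,0,-1.]);z=np.array([np.cos(a),np.sin(a),0]);y=np.cross(z,x)
    q=Rn.from_matrix(np.c_[x,y,z]).as_quat(); return q[[3,0,1,2]]
def yaw():
    w,x,y,z=current_eef_rot(); v=Rn.from_quat([x,y,z,w]).as_matrix()[:,2]; return np.arctan2(v[1],v[0])
E
python3 - <<'E'
from h import *
im=np.load("pics/top0.npy")
P=dict(LF=(198,163),SF=(265,239),Lf=(311,154),Sf=(314,239),DT=(209,239),SD=(134,160),LD=(397,166))
tiles=[]
for k,(u,v) in P.items():
    h=32 if k in("SD","LD") else 24
    t=cv2.resize(im[v-h:v+h,u-h:u+h,::-1],(200,200),interpolation=cv2.INTER_CUBIC)
    for i in range(0,2*h,8):
        p=int(i*100/h); cv2.line(t,(p,0),(p,4),(0,255,255),1);cv2.line(t,(0,p),(4,p),(0,255,255),1)
    cv2.putText(t,k,(8,195),0,.5,(0,0,255),1);tiles.append(t)
tiles.append(np.zeros((200,200,3),np.uint8))
cv2.imwrite("pics/sheet.png",np.vstack([np.hstack(tiles[:4]),np.hstack(tiles[4:])]))
# trays: hull of near-white region
g=im.astype(int);w=((g.min(2)>165)&(g.max(2)-g.min(2)<25)).astype(np.uint8)
for k,(u0,u1) in dict(SD=(90,178),LD=(355,440)).items():
    m=np.zeros_like(w);m[125:252,u0:u1]=w[125:252,u0:u1]
    m=cv2.morphologyEx(m,cv2.MORPH_OPEN,np.ones((3,3)))
    pts=cv2.findNonZero(m); 
    W=np.array([pix2w("top",p[0],.008)[:2] for p in pts],np.float32)*1000
    r=cv2.minAreaRect(W); print(k,r,cv2.boxPoints(r).round(1).tolist())
print(np.degrees(yaw()))
E
```

```text
Traceback (most recent call last):
  File "h.py", line 7, in pix2w
    c=get_calibration(name);T=c["world_to_cam"];R,t=T[:3,:3],T[:3,3]
ValueError: time passes only in moves, steps and waits
```

View pics/sheet.png

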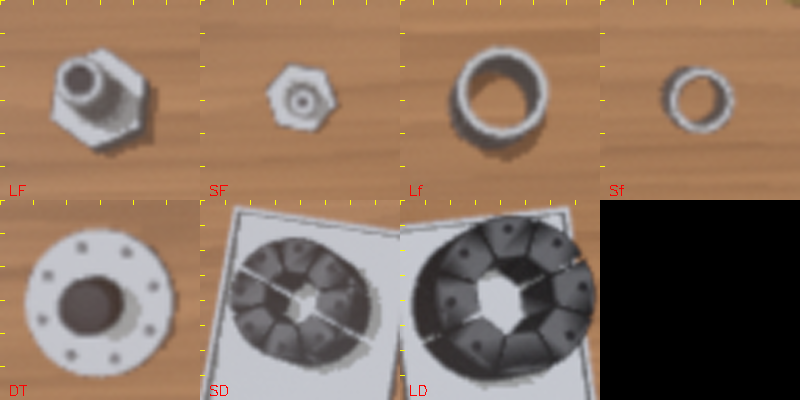

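Crops: LF is the bare-steel large fitting (tail top at tile 79,79), SF the small steel fitting (102,101), and Lf and Sf the grey ferrules. DT is the disc with the black handle, SD the small ring and LD the large one. The choices are confirmed, so I'll compute positions and compare top against side.

```bash
sed -i 's/    c=get_calibration(name);T=/    c=CAL.setdefault(name,None) or get_calibration(name);CAL[name]=c;T=/; s/^def pix2w/CAL={}\ndef pix2w/' h.py
python3 - <<'E'
from h import *
P=dict(LFtail=(192.6,157.6,.088),LFnut=(197.4,162.1,.03),SFtail=(265.1,238.9,.074),Lf=(311.2,151.6,.05),Sf=(313.7,238.6,.042),DT=(208.4,239.3,.018))
for k,(u,v,z) in P.items(): print(k,pix2w("top",(u,v),z))
# side 800px clicks of same points
S=dict(LFtail=(463,210,.088),SFtail=(349,286,.074),Lf=(478,351,.05),Sf=(343,355,.042),DT=(356,251,.018))
for k,(u,v,z) in S.items(): print("side",k,pix2w("side",((u+.5)*.64-.5,(v+.5)*.64-.5),z))
im=np.load("pics/top0.npy")
g=im.astype(int);w=((g.min(2)>165)&(g.max(2)-g.min(2)<25)).astype(np.uint8)
for k,(u0,u1) in dict(SD=(90,178),LD=(355,440)).items():
    m=np.zeros_like(w);m[125:252,u0:u1]=w[125:252,u0:u1]
    m=cv2.morphologyEx(m,cv2.MORPH_OPEN,np.ones((3,3)))
    W=np.array([pix2w("top",p[0],.008)[:2] for p in cv2.findNonZero(m)],np.float32)*1000
    r=cv2.minAreaRect(W); (cx,cy),(a,b),th=r
    if a<b: th+=90
    th=(th+90)%180-90
    d=np.array([np.cos(np.radians(th)),np.sin(np.radians(th))]); c=np.array([cx,cy])
    print(k,c,a,b,"yaw",th,"dies",c+52*d,"front",c-58*d)
print(np.degrees(yaw()))
for a in np.radians([0,30,60,90,120,150,180,-30,-60,-90]):
    o=[]
    for p in ([.55,.13,.2],[.42,-.3,.2],[.62,-.32,.2],[.42,.3,.2]):
        q=inverse_kinematics(np.array(p),down(a)); o.append(None if q is None else round(q[5],2))
    print(round(np.degrees(a)),o)
E
```

```text
LFtail [0.6199 0.1283 0.088 ]
LFnut [0.6193 0.1274 0.03  ]
SFtail [ 0.4527 -0.0123  0.074 ]
Lf [ 0.6315 -0.1155  0.05  ]
Sf [ 0.4487 -0.1148  0.042 ]
DT [0.4528 0.1088 0.018 ]
side LFtail [0.616  0.1246 0.088 ]
side SFtail [ 0.4511 -0.0179  0.074 ]
side Lf [ 0.6305 -0.1112  0.05  ]
side Sf [ 0.4473 -0.1144  0.042 ]
side DT [0.4506 0.1031 0.018 ]
SD [575.405  271.0992] 123.49461364746094 230.34344482421875 yaw -10.384674072265625 dies [626.5533 261.7258] front [518.3551 281.554 ]
LD [ 543.8708 -302.4717] 224.7178497314453 123.28874969482422 yaw 4.6488213539123535 dies [ 595.6998 -298.2572] front [ 486.0617 -307.1725]
-63.42739912876227
0 [np.float64(0.03), np.float64(-0.84), np.float64(-0.64), np.float64(0.4)]
30 [np.float64(-0.49), np.float64(-1.36), np.float64(-1.16), np.float64(-0.12)]
60 [np.float64(-1.01), np.float64(-1.88), np.float64(-1.68), np.float64(-0.64)]
90 [np.float64(-1.54), np.float64(-2.41), np.float64(-2.21), np.float64(-1.17)]
120 [np.float64(-2.06), None, np.float64(-2.73), np.float64(-1.69)]
150 [np.float64(-2.58), np.float64(2.83), None, np.float64(-2.21)]
180 [None, np.float64(2.3), np.float64(2.51), np.float64(-2.74)]
-30 [np.float64(0.56), np.float64(-0.31), np.float64(-0.11), np.float64(0.93)]
-60 [np.float64(1.08), np.float64(0.21), np.float64(0.41), np.float64(1.45)]
-90 [np.float64(1.61), np.float64(0.73), np.float64(0.93), np.float64(1.97)]
```

```bash
cat >> h.py <<'E'
def wcam():
    p=np.array(current_tool_pos());w,x,y,z=current_eef_rot()
    T=np.eye(4);T[:3,:3]=Rn.from_quat([x,y,z,w]).as_matrix();T[:3,3]=p
    c=get_calibration("wrist"); return T@c["T_tool_cam"],c["intrinsics"]
def w2pix(C,P):
    T,K=C;q=T[:3,:3].T@(np.asarray(P,float)-T[:3,3]);r=np.hypot(q[0],q[1]);th=np.arctan2(r,q[2])
    return K[:2,2]+K[0,0]*th*q[:2]/max(r,1e-9)
def wpix2w(C,uv,z):
    T,K=C;d=(np.asarray(uv,float)-K[:2,2])/K[0,0];th=np.hypot(*d);v=np.r_[np.sin(th)*d/max(th,1e-9),np.cos(th)]
    v=T[:3,:3]@v;return T[:3,3]+v*(z-T[2,3])/v[2]
def tray(k,x,y,z):
    c,th=TR[k];return np.r_[c+[x*np.cos(th)-y*np.sin(th),x*np.sin(th)+y*np.cos(th)],z]
TR={}
for k,cs in dict(SD=[(177,205),(268,216),(241,378),(149,363)],LD=[(564,222),(656,213),(676,375),(584,384)]).items():
    W=np.array([pix2w("top",((u+.5)*.64-.5,(v+.5)*.64-.5),.01)[:2] for u,v in cs])
    d=W[0]+W[1]-W[2]-W[3];TR[k]=(W.mean(0),np.arctan2(d[1],d[0]))
E
python3 - <<'E'
from h import *
for k in TR: print(k,TR[k][0],np.degrees(TR[k][1]),tray(k,52,0,0) if 0 else (tray(k,.052,0,0),tray(k,-.058,0,0)))
out=[]
A={"LF":(.6195,.128,.088),"Lf":(.631,-.114,.05),"Sf":(.448,-.1148,.042),"SF":(.452,-.015,.074),"DT":(.452,.107,.018)}
for k,p in dict(a=(.53,.02,.30),b=(.54,-.27,.25),c=(.56,.26,.25)).items():
    movep(np.array(p),down(0.0)); C=wcam(); im=snapshot("wrist"); np.save(f"pics/w{k}.npy",im); np.savez(f"pics/w{k}.npz",T=C[0],K=C[1])
    o=cv2.resize(im[:,:,::-1],None,fx=1.5625,fy=1.5625,interpolation=cv2.INTER_CUBIC)
    pts=[*A.values()] if k=="a" else [tray({"b":"LD","c":"SD"}[k],*q) for q in((.115,.065,.01),(.115,-.065,.01),(-.115,.065,.01),(-.115,-.065,.01),(-.058,0,.003),(.052,0,{"b":.063,"c":.053}[k]))]
    for P in pts:
        u=tuple(int(v) for v in ((w2pix(C,P)+.5)*1.5625-.5).round()); cv2.drawMarker(o,u,(0,255,0),cv2.MARKER_CROSS,11,1); print(k,np.array(P),u)
    cv2.imwrite(f"pics/w{k}.png",o)
print(current_time_s(),current_tool_pos())
E
```

```text
SD [0.5752 0.2716] -10.32255438518493 (array([0.6264, 0.2623, 0.    ]), array([0.5182, 0.282 , 0.    ]))
LD [ 0.5468 -0.3053] 4.0646235914685365 (array([ 0.5987, -0.3016,  0.    ]), array([ 0.489 , -0.3094,  0.    ]))
a [0.6195 0.128  0.088 ] (519, 131)
a [ 0.631 -0.114  0.05 ] (510, 388)
a [ 0.448  -0.1148  0.042 ] (327, 386)
a [ 0.452 -0.015  0.074] (319, 298)
a [0.452 0.107 0.018] (326, 159)
b [ 0.6569 -0.2323  0.01  ] (540, 218)
b [ 0.6661 -0.362   0.01  ] (540, 355)
b [ 0.4275 -0.2486  0.01  ] (282, 235)
b [ 0.4367 -0.3783  0.01  ] (300, 371)
b [ 0.489  -0.3094  0.003 ] (353, 300)
b [ 0.5987 -0.3016  0.063 ] (483, 310)
c [0.7    0.3149 0.01  ] (565, 196)
c [0.6767 0.187  0.01  ] (533, 333)
c [0.4737 0.3561 0.01  ] (308, 147)
c [0.4504 0.2282 0.01  ] (288, 291)
c [0.5182 0.282  0.003 ] (361, 230)
c [0.6264 0.2623 0.053 ] (492, 262)
5.5667 [0.5606 0.2589 0.25  ]
```

View pics/wa.png

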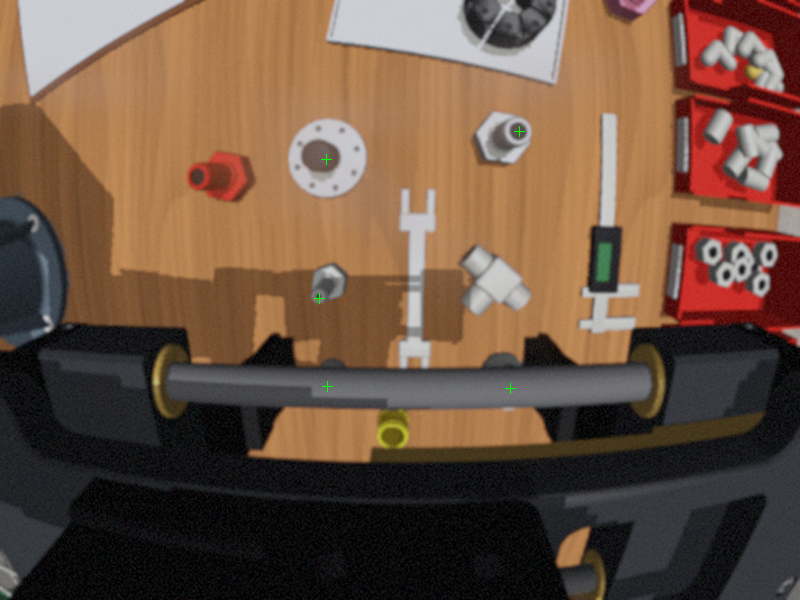

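View pics/wb.png

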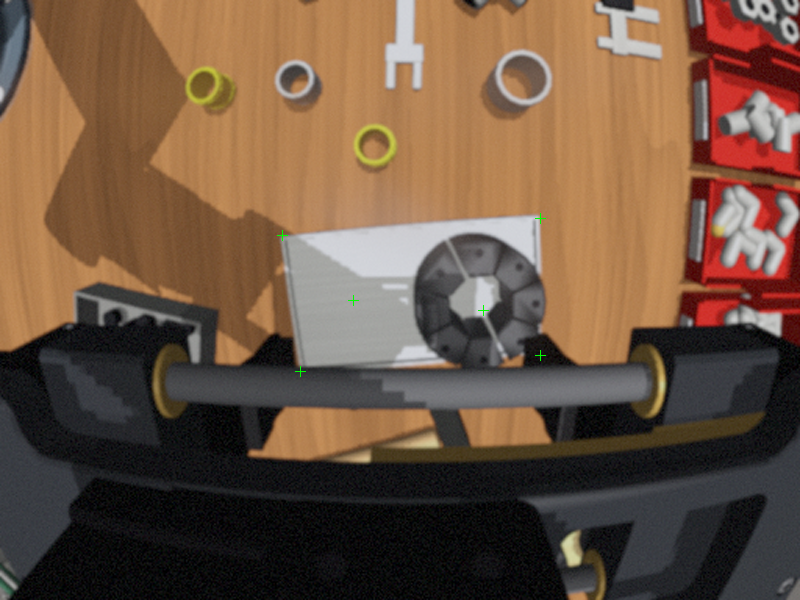

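View pics/wc.png

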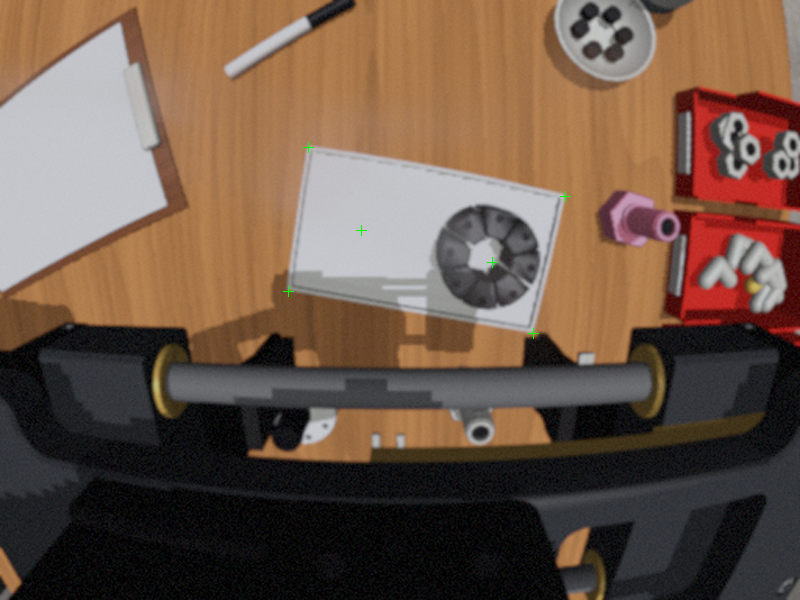

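Wrist crosses land on the tray corners within about 2 px (1.5 mm), on the large fitting's tail top at (519,131), and on the tool's disc at (327,158). In wb the small ferrule's rim is at (296,80) and the large one's at (523,78). Positions agree, so I'll start with the large fitting.

```bash
cat >> h.py <<'E'
Q=down(0.0)
def pick(xy,zt,opening,squeeze):
    move_gripper(opening); movep(np.array([*xy,.2]),Q); move_straight(np.array([*xy,zt+.03]),.2)
    move_straight(np.array([*xy,zt]),.06); move_gripper(0.0,squeeze); w=current_width()
    move_straight(np.array([*xy,.23]),.2)
    print("picked width",w,"after lift",current_width(),"F",np.array(current_contact_force()))
def place(xy,zt,hover,near=.015,thr=6,lift=None):
    "zt: TCP height at which the part should land"
    movep(np.array([*xy,hover]),Q); move_straight(np.array([*xy,zt+near]),.2); dwell(.2)
    hit=move_straight(np.array([*xy,zt-.003]),.03,threshold=thr); z=np.array(current_tool_pos())
    print("landed",hit,z,"expected",zt,"F",np.array(current_contact_force()),"w",current_width())
    return hit
def release(opening,up=.25):
    move_gripper(opening); p=np.array(current_tool_pos()); move_straight(np.array([p[0],p[1],up]),.2); print("t",current_time_s())
E
python3 - <<'E'
from h import *
n=np.load("pics/wb.npz");C=(n["T"],n["K"])
for k,uv,z in(("Sf",(296,80),.042),("Lf",(523,78),.05)): print(k,wpix2w(C,((np.array(uv)+.5)*.64-.5),z))
pick((.6190,.1275),.051,.060,40)
place(tray("LD",-.058,0,0)[:2],.054,.23)
E
```

```text
Sf [ 0.4497 -0.1174  0.042 ]
Lf [ 0.6299 -0.1172  0.05  ]
picked width 0.025169212727128593 after lift 0.02506979263723038 F [-0.138   0.3834 -4.6391]
landed True [ 0.4886 -0.3093  0.0539] expected 0.054 F [ 0.0437 -0.1341  4.261 ] w 0.025160211694238127
```

```bash
sed -i 's/thr=6,lift=None/thr=6,sp=.03/; s/zt-.003\]),.03,thr/zt-.003]),sp,thr/' h.py
python3 - <<'E'
from h import *
release(.045)
pick((.6303,-.1163),.014,.075,30)
place(tray("LD",-.058,0,0)[:2],.047,.2,near=.065,sp=.04)
E
```

```text
t 15.2667
picked width 0.04530438615709293 after lift 0.04500440059673565 F [-0.6485  0.1537 -2.6848]
landed True [ 0.4889 -0.3094  0.0471] expected 0.047 F [-0.5082  0.1811  4.8963] w 0.045086805158815295
```

Run:
```python
from h import *
release(.075)
pick((.452,-.0135),.036,.050,30)
place(tray("SD",-.058,0,0)[:2],.039,.23)
release(.040)
pick((.449,-.116),.009,.060,25)
place(tray("SD",-.058,0,0)[:2],.036,.2,near=.06,sp=.04)
```

```text
t 25.6917
picked width 0.014833406681332215 after lift 0.015315105340333611 F [ 0.1591  0.2366 -1.4975]
landed True [0.5178 0.282  0.0389] expected 0.039 F [ 0.1105 -0.2224  3.9929] w 0.015129515799440694
t 35.7167
picked width 0.03148502876938527 after lift 0.03172756960336908 F [ 0.6545  0.0011 -0.5772]
landed True [0.5181 0.2819 0.0361] expected 0.036 F [-0.4879 -0.3274  4.7544] w 0.0317210776422375
```

Run:
```python
from h import *
release(.055)
pick((.452,.107),.031,.060,40)
im=snapshot("top"); s=5; u0,v0=350,120
o=cv2.resize(im[v0:v0+120,u0:u0+150,::-1],None,fx=s,fy=s,interpolation=cv2.INTER_CUBIC)
c=get_calibration("top");T=c["world_to_cam"];K=c["intrinsics"]
def ring(x,y,r,z,col):
    a=np.linspace(0,2*np.pi,60);ctr=tray("LD",x,y,0)
    P=np.c_[ctr[0]+r*np.cos(a),ctr[1]+r*np.sin(a),np.full(60,z)]
    uv=cv2.projectPoints(P,cv2.Rodrigues(T[:3,:3])[0],T[:3,3],K,None)[0].reshape(-1,2)
    cv2.polylines(o,[np.int32(((uv-[u0,v0]+.5)*s-.5).round())],True,col,1)
ring(.052,0,.054,.063,(0,255,0));ring(.052,0,.024,.063,(0,255,0));ring(-.058,0,.023,.083,(0,0,255));ring(-.058,0,.013,.091,(255,0,0))
cv2.imwrite("pics/ld.png",o)
```

```text
t 47.0583
picked width 0.02670548961128796 after lift 0.027180743333501838 F [ 0.5166  0.9386 -3.627 ]
```

View pics/ld.png

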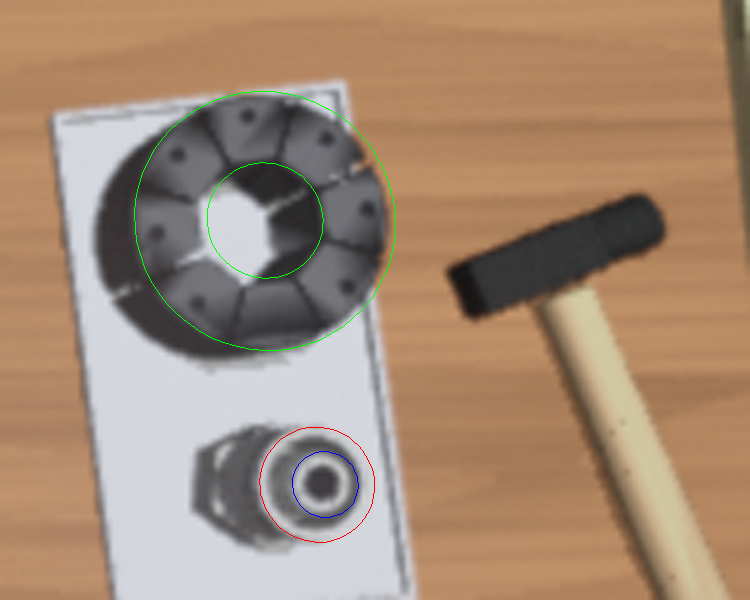

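The large ferrule is seated around the tail: red and blue overlays match at (318,485). The die ring's true centre is (260,221) against my overlay (265,221), so I'll shift the target 1.7 mm towards +y.

Run:
```python
from h import *
p=tray("LD",.052,0,0)[:2]+[0,.0017]
if place(p,.086,.23,near=.02) and current_tool_pos()[2]<.0885:
    release(.055,.24)
    im0=current_time_s()
    movej([-.0,.2,1.2,0,1.5,0]) if 0 else movep(np.array([.42,0,.3]),Q)
    ims={n:snapshot(n) for n in("top","side")}
    a=ims["top"][100:260,60:460,::-1]; cv2.imwrite("pics/endtop.png",cv2.resize(a,(800,320),interpolation=cv2.INTER_CUBIC))
    cv2.imwrite("pics/endside.png",cv2.resize(ims["side"][:,:,::-1],(800,600),interpolation=cv2.INTER_CUBIC))
```

```text
landed True [ 0.5983 -0.2997  0.0861] expected 0.086 F [ 0.0494 -0.2052  4.3729] w 0.027345240409100954
t 56.5167
```

View pics/endtop.png

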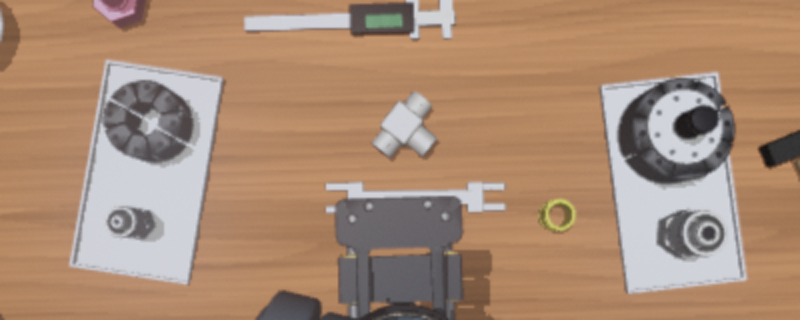

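View pics/endside.png

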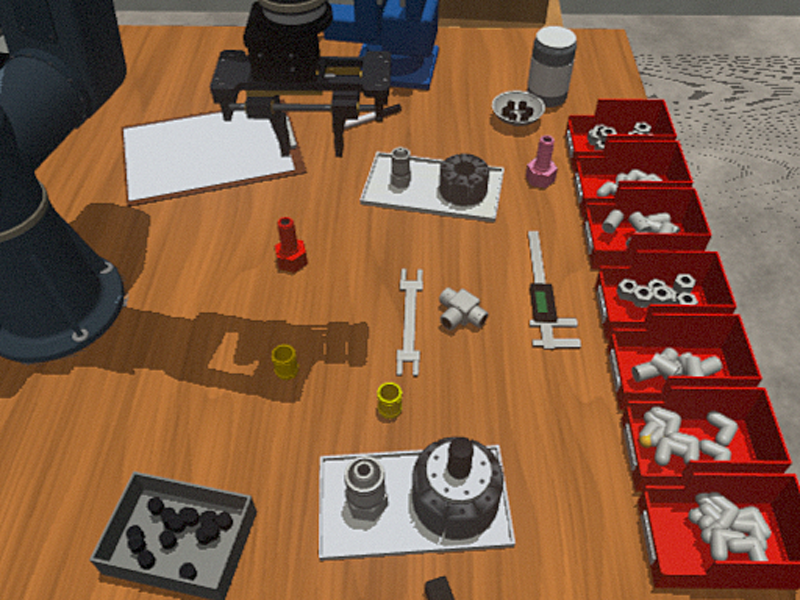

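The end views show the large fitting with its ferrule at side-view (365,487), and the small pair at (400,168). The tool sits flat on the large dies at (459,470). The tee, spanner, caliper and look-alikes have not moved. Handing in.

```bash
python3 -c "
from plant import *
print(current_time_s()); finish_job()"
```

```text
57.9417
the job is handed in; nothing more can be done
```

Both crimping jobs are set out and handed in at 57.9 s of the 138 s allowed.

- **Large job:** the fitting stands in the middle of the front half of the large tray, with its ferrule down on the nut. The die-change tool is on the large die set.
- **Small job:** the fitting and its ferrule are set out the same way on the small tray.
- **Seating:** all five parts touched down within 0.2 mm of the height expected for a seated part, with contact forces under 5 N.
- **Final pictures:** the top and side views show both pairs upright and the tool's disc flat on the dies. The tee, spanner, caliper and coloured look-alikes look to be where they started.

**Disagreements:**
- The top and side cameras differed by up to 6 mm on the starting positions. I went mostly by the top and wrist cameras, which agreed with each other to about 3 mm.
- An overlay put the large die ring about 1.8 mm off its computed place, so I shifted the tool's target 1.7 mm before seating it.
- I did not measure the final positions on the trays again; I only checked them by eye in the pictures.

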